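# Fill the gel-cassette carrier and hold it up to drip

### The arm

A 6-joint arm with a two-finger parallel gripper is mounted at the origin on the work surface. World frame = base frame: x ahead of the robot, y to its left, z up, the work surface at z = 0. Lengths are in mm, angles in rad, forces in N, time in s.
With the tool pointing down it reaches from about 325 to 775 mm from the base axis. Payload 5.5 kg.
Tool frame: the origin (TCP) lies between the finger pads; the fingertips stand 8 mm ahead of it and the grasp point (between the pads) lies 11 mm behind it; z points along the fingers, y is the line along which they close (so a half turn about z gives the same grasp; the last joint's range is limited). The gripper opens to 85 mm and grips with 20 to 120 N. Pads are 22 mm wide; open, the fingers measure 114 mm over their backs; the gripper's body (76 mm by 85 mm) begins 54 mm behind the grasp point. The pads swing forward as they close: fully open they stand 13 mm farther back than shut.
Start: joints at [-1.276, 0.091, 1.231, -0, 1.82, -0.057], TCP at [206.753, -563.267, 205.775] pointing down, gripper open.
Joint ranges: [-2.87, 2.87], [-0.86, 2.18], [0.17, 2.46], [-1.51, 4.65], [0.06, 2.69], [-2.65, 2.65]. Speed limits (rad/s): [2.57, 2.57, 3.01, 3.14, 3.14, 3.14].

### API

Orientations are given as a unit quaternion [x, y, z, w].
In Python, from workcell import robot, optics, spotter gives the robot as it stands.
- The arm moves only by the tool drive_tool, never from a script. Its argument "series" is a list of rows, each a list of 3 entries, a list of its own where there are three numbers: the shift along the tool's x, y, z as a fraction of full scale, then the turn about the tool's z as a fraction of full scale, then the closure, from -1 (fully open) to 1 (shut). A call has 1 to 20 rows; each row shifts and turns the commanded pose from where the row before left it, along the tool's axes as they then stand; what a row does not reach is not made up. Full scale, the value 1, is 0.05 m for a shift and 4 degrees for a turn. A row lasts 1/8 s, in which the tool goes at most 62.5 mm and 10.7 degrees, less where a joint would pass 70% of its speed; a pose out of reach is approached as far as the arm can. A call with a number of a shift or a turn outside -1 to 1 is refused whole. A call with a gripper value outside its range is refused whole. The fingers move at their own pace and stop on an object; "grip_force" is the grip in N (left out, the last holds). Time passes only in rows, so rows that do not move let the fingers close. It gives the time, the measured TCP pose, the force, the opening and the grip force at its end, in the units of the state.
- robot.observe(): the state, without advancing time (a new reading comes with each control period).
- optics.grab_frame(name): name is "scene" or "side" or "wrist"; returns the picture (420x560x3 uint8, red, green, blue); there is no depth.
- optics.camera_info(name): a dict with "fx", "fy", "cx", "cy" (pixels), "extrinsics" (4x4, takes a point from world to camera coordinates); the wrist camera has in their place "mount" (4x4, takes a point from camera to tool coordinates, whose origin is the TCP and whose axes are the flange's). Camera axes: x right, y down, z forward; pixel columns grow to the right and rows downward; lengths in mm; the calibration is good to about 2 mm. A picture is of the moment at which its call begins: read the wrist's pose just before it. camera_info takes no time and is no camera call.
- robot.close_job(): hands the job in; it is judged then, once.
Trained networks look in the newest picture that a camera, given by its name, has taken for a name from the list of things; names that differ only in an ending like _2 or _b are one class to them, and where a whole thing is asked for, a point or a joint stands for the part that bears it (a point fixed in the world has none). Each returns a list of dicts, best first, with "conf" (0 to 1); they miss things now and then, are a little off and sometimes report something else, mostly with a low value. They report only what shows in the picture. A call takes as long as a camera call. They do not tell look-alikes from the thing itself.
- spotter.spot_in(name, camera): "extent" ([left, top, width, height] in pixels, round what is visible of it).
- spotter.pinpoint(name, camera): "pixel" ([column, row] in pixels: a listed point, or the origin of a listed thing).
The state is a dict: "time": time; "qpos": joint angles; "joint_vel": joint speeds; "joint_torque": joint torques, N m; "tcp_pos": TCP position; "orientation": TCP orientation; "ft_force": force on the tool from outside, world axes, zero at the start; "wrist_torque": the same for the moment, N m; "gripper_width": finger opening in mm; "finger_force": force on a finger pad.
Only numpy, scipy, OpenCV 4.12 (cv2) and the standard library are available. Lean on these libraries where they do the work, as an engineer would, in place of code of your own. Each camera call takes 0.05 s, during which the arm holds its last target. There are 200 camera calls.

### The job

Take the last gel cassette (the tall framed one) out of the drain rack, leaving the two shorter bare glass plates leaning where they are, and stand it on edge in the empty end slot of the white carrier, right down on the carrier's base before you let go of it. Then take the carrier by its handle bar, lift it straight up about 10 cm clear of the steel tray and keep it level and still there over the tray to drip, with all four cassettes standing in their slots and nothing else on the bench disturbed. The job ends holding: finish with the carrier still gripped in the air, do not put it down.

Things in the scene. Friction and masses are not known exactly. Their poses are not given: they have to be found in the camera images.
- cassette: The gel cassette to load: a flat plate 100 mm wide (its y), 8 mm thick (its x), 90 mm tall (its z), a grey frame round a glass window, about 85 g. Origin: centre of its bottom edge; top edge at z = +90 mm. It starts in one of the drain rack's three stations, leaning 15 degrees, its top towards the rack's -x. Grip it across its 8 mm at the middle of its top edge.
- drain_rack: Fixed wire drain rack: white base 170 (x) x 124 (y) x 8 mm; origin: centre of its underside, on the bench. Stations at x = -45, 0, +45 mm: each a steel wire loop (6 mm wire, uprights at y = -32 and +32 mm, top 55 mm above the bench) leaning 15 degrees to -x, on which a plate leans, and a lip 8 mm high before its foot. The cassette is in any one, glass plates in the other two.
- glass_a: Bare glass plate 100 mm wide (y), 6 mm thick (x from -4 to +2 mm), 70 mm tall (z), leaning in the drain rack like the cassette; origin on its bottom edge. It stays there.
- glass_b: A second bare glass plate like glass_a. It stays there.
- carrier: Loose white plastic carrier, 360 g empty, at most 0.9 kg when full. Base 200 (x) x 116 (y) x 6 mm with lips along y = +-56 mm, 18 mm high, 108 mm free between them. Slots at x = -80, -40, +40 (cassettes in them) and +80 mm (empty); a handle over the middle. Origin: centre of its underside, at the start on the tray's floor 4 mm above the bench; yaw anywhere within +-1.4 rad.
- slot (a point): Middle of the empty slot's floor, 6 mm above the carrier's underside; axes like the carrier's. The cassette's origin belongs here, its width along y. The slot is cut in two comb plates (y = +-34 mm, tops 32 mm above this point): 12 mm wide in x, 18 mm at its rounded mouth. The next cassette is 40 mm away (centres) at -x; nothing stands at +x.
- handle (a point): Middle of the carrier's handle bar, 140 mm above its underside, over the full carrier's centre of mass. Bar 12 mm thick (carrier's x), 88 mm long (y), 20 mm tall (10 mm above and below this point), on two posts 12 mm square at y = +-38 mm; between them it is open for 40 mm below the bar. The cassettes' tops are 44 mm below this point. Grip it across its 12 mm from above.
- stood_a: Cassette of the same size and axes, already standing upright in the carrier slot at x = -80 mm; origin: centre of its bottom edge.
- stood_b: Cassette already standing in the carrier slot at x = -40 mm.
- stood_c: Cassette already standing in the carrier slot at x = +40 mm, next to the empty slot.
- tray: Fixed square steel spill tray, 270 x 270 mm, rim 18 mm high, floor 4 mm above the bench; origin: centre of its underside. The carrier stands in it.
- tube_rack: Orange rack of small tubes, 90 mm (x) by 200 mm (y), 64 mm high with its caps, beside the tray. Leave it alone.
- beaker: Small glass beaker, 68 mm wide at the rim, 85 mm high. Leave it alone.
- bottle: Amber reagent bottle, 72 mm across, 150 mm high. Leave it alone.
- tip_box: Black and white pipette-tip box, 120 x 84 mm, 67 mm high. Leave it alone.
- timer: Small white bench timer, 66 x 72 mm, 20 mm high. Leave it alone.
- spatula: Spatula 190 mm long lying along its x axis on the bench. Leave it alone.
Not all that is in view belongs to the job. Leave any black or turquoise look-alike of the carrier alone.

How it is judged (in metres and radians):
On the way, in this order (a step that is already met when the one before it is completed fails the run):
1. the cassette stands on edge in the carrier's empty slot, right down, let go of, with the carrier still standing in the tray (x of cassette in the frame of carrier between 0.075 and 0.085 m and y of cassette in the frame of carrier between -0.006 and 0.006 m and z of cassette in the frame of carrier between 0.003 and 0.01 m and angle between the z axis of cassette and the z axis of carrier, either way round below 0.16 rad and contact force between cassette and the fingers below 0.05 N and height (world z) of carrier below 0.012 m), for 0.2 s.
2. the carrier is lifted by its handle bar at least 7 cm off the bench (height (world z) of carrier above 0.07 m and contact force between carrier and the fingers above 1 N and distance between the grasp point and handle below 0.035 m), for 0.2 s.
At the end, for the whole second after the job is handed in: Carrier held by its bar only, still, underside 75 to 170 mm above the bench, tilted under 0.09 rad, within 80 mm of the tray's centre. All four cassettes right down in their slots (5 mm), within 0.16 rad of upright. Glass plates (tilt under 0.4 rad) and bystanders within 20 mm of their start (height (world z) of carrier between 0.075 and 0.17 m and angle between carrier's own z axis and vertical below 0.09 rad and horizontal distance between carrier and tray below 0.08 m and linear speed of carrier below 0.02 m/s and angular speed of carrier below 0.1 rad/s and contact force between carrier and the fingers above 1 N and distance between the grasp point and handle below 0.035 m and contact force between carrier and tray below 0.05 N and contact force between cassette and the fingers below 0.05 N and x of cassette in the frame of carrier between 0.075 and 0.085 m and y of cassette in the frame of carrier between -0.006 and 0.006 m and z of cassette in the frame of carrier between 0.003 and 0.01 m and angle between the z axis of each of cassette, stood_a, stood_b, stood_c and the z axis of carrier, either way round below 0.16 rad and x of stood_a in the frame of carrier between -0.085 and -0.075 m and z of stood_a in the frame of carrier between 0.003 and 0.01 m and x of stood_b in the frame of carrier between -0.045 and -0.035 m and z of stood_b in the frame of carrier between 0.003 and 0.01 m and x of stood_c in the frame of carrier between 0.035 and 0.045 m and z of stood_c in the frame of carrier between 0.003 and 0.01 m and distance of each of glass_a, glass_b, tube_rack, beaker, bottle, tip_box, timer, spatula from where it was at the start of the episode below 0.02 m and angle between each of glass_a, glass_b's own z axis and vertical below 0.4 rad); the arm keeps its last pose, push and grip.
It fails at once if the cassette is dropped (falls free of the fingers faster than 0.5 m/s, some 13 mm of fall) (contact force between cassette and the fingers below 0.02 N and linear speed of cassette above 0.5 m/s and height (world z) of carrier below 0.03 m).
It fails at once if the carrier is tipped more than 15 degrees (angle between carrier's own z axis and vertical above 0.26 rad).
It fails at once if a cassette that was already in the carrier is lifted out of its slot (z of any of stood_a, stood_b, stood_c in the frame of carrier above 0.03 m).
It fails at once if a glass plate in the drain rack is knocked out of its place (by more than 30 mm) (distance of any of glass_a, glass_b from where it was at the start of the episode above 0.03 m).
It fails at once if another thing on the bench is pushed away (by more than 30 mm) (distance of any of tube_rack, beaker, bottle, tip_box, timer, spatula from where it was at the start of the episode above 0.03 m).
It also fails if it takes over 54 s, if anything falls off the work surface, if the arm or the gripper's body presses on something with over 40 N, if the wrist force passes 120 N, or if a joint passes its speed limit or range.

## Working session

There is one attempt and no reset: what is moved stays moved. The work goes in short steps, Python scripts to look and compute and a tool call to move; the robot and the scene stay as the last step left them, time stands still between calls to the robot, and variables do not carry over. Pictures are saved under pics/ and viewed, at most 10 in all, crops included, and the job is handed in when it is done.

Besides the shell and the picture viewer there is one more tool, called after "Emit:" as name([rows], argument=value, ...), one row to a line, values as JSON. drive_tool: Moves the arm, as the interface text tells. Shift numbers are shares of 0.05 m and turn numbers shares of 4 degrees, none past 1 either way. Its arguments: {"type":"object","properties":{"series":{"type":"array","items":{"type":"array"}},"grip_force":{"type":"number"}},"required":["series"]}

```bash
mkdir -p pics; ls
cat > h.py <<'E'
import numpy as np, cv2
from workcell import robot, optics, spotter
from scipy.spatial.transform import Rotation as R
def save(n,f): cv2.imwrite(f'pics/{f}.png',cv2.cvtColor(n,cv2.COLOR_RGB2BGR))
def cam(name,st=None):
    c=optics.camera_info(name); K=np.array([[c['fx'],0,c['cx']],[0,c['fy'],c['cy']],[0,0,1]])
    if 'extrinsics' in c: E=np.array(c['extrinsics'])
    else:
        st=st or robot.observe(); T=np.eye(4); T[:3,:3]=R.from_quat(st['orientation']).as_matrix(); T[:3,3]=st['tcp_pos']
        E=np.linalg.inv(T@np.array(c['mount']))
    return K,E
def proj(KE,P):
    K,E=KE; P=np.atleast_2d(P); p=(E[:3,:3]@P.T+E[:3,3:]); p=K@p; return (p[:2]/p[2]).T
def atz(KE,px,z):
    K,E=KE; d=E[:3,:3].T@np.linalg.solve(K,[px[0],px[1],1]); o=-E[:3,:3].T@E[:3,3]; return o+d*(z-o[2])/d[2]
E
python3 - <<'E'
from h import *
ims={}
for c in('scene','side'):
    im=optics.grab_frame(c); save(im,c+'0'); k=cam(c); print(c,'campos',(-k[1][:3,:3].T@k[1][:3,3]).round(),k[0][0,0])
    for n in('cassette','drain_rack','carrier','slot','handle','tray','glass_a','stood_a'):
        print(n,[(np.round(d['pixel']).tolist(),round(d['conf'],2)) for d in spotter.pinpoint(n,c)][:5])
s=robot.observe(); print(s['time'],s['tcp_pos'],R.from_quat(s['orientation']).as_matrix().round(3)); print(optics.camera_info('wrist'))
E
```

```text
pics
scene campos [1347.  281.  991.] 380.9422034352761
cassette [([390.0, 216.0], 0.65), ([181.0, 192.0], 0.5), ([371.0, 305.0], 0.46)]
drain_rack [([370.0, 260.0], 0.85)]
carrier [([159.0, 233.0], 0.93), ([186.0, 154.0], 0.78), ([264.0, 235.0], 0.55)]
slot [([245.0, 250.0], 0.81), ([169.0, 245.0], 0.8), ([182.0, 144.0], 0.68)]
handle [([266.0, 204.0], 0.91), ([145.0, 205.0], 0.82), ([183.0, 128.0], 0.69), ([377.0, 264.0], 0.51)]
tray [([265.0, 232.0], 0.87)]
glass_a [([375.0, 256.0], 0.82)]
stood_a [([281.0, 220.0], 0.77), ([255.0, 240.0], 0.76), ([276.0, 226.0], 0.54)]
side campos [ -85.  647. 1183.] 448.22693723658176
cassette [([283.0, 218.0], 0.58), ([219.0, 293.0], 0.52)]
drain_rack [([204.0, 288.0], 0.83)]
carrier [([272.0, 207.0], 0.96), ([299.0, 138.0], 0.56)]
slot [([255.0, 191.0], 0.68), ([280.0, 140.0], 0.65), ([423.0, 160.0], 0.52)]
handle [([299.0, 111.0], 0.73), ([413.0, 136.0], 0.52), ([282.0, 221.0], 0.18)]
tray [([261.0, 192.0], 0.58)]
glass_a [([204.0, 286.0], 0.67)]
stood_a [([274.0, 214.0], 0.71), ([264.0, 198.0], 0.67), ([282.0, 221.0], 0.59)]
0.9 [ 206.75074218 -563.2630219   205.78435953] [[ 0.939  0.345  0.   ]
 [ 0.345 -0.939  0.   ]
 [ 0.    -0.    -1.   ]]
{'fx': 309.57832986628125, 'fy': 309.57832986628125, 'cx': 279.0510527914322, 'cy': 209.6219238536084, 'mount': array([[-9.82417593e-04, -9.65150385e-01, -2.61694036e-01,
         6.44505101e+01],
       [ 9.99998525e-01, -1.31683212e-03,  1.10252756e-03,
         1.03901312e+00],
       [-1.40871201e-03, -2.61692567e-01,  9.65150256e-01,
        -1.67184419e+02],
       [ 0.00000000e+00,  0.00000000e+00,  0.00000000e+00,
         1.00000000e+00]])}
```

View pics/scene0.png

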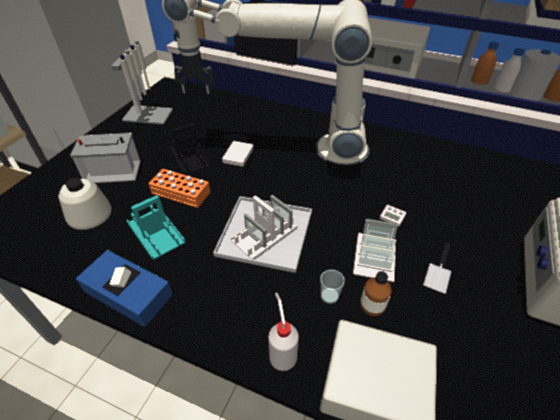

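View pics/side0.png

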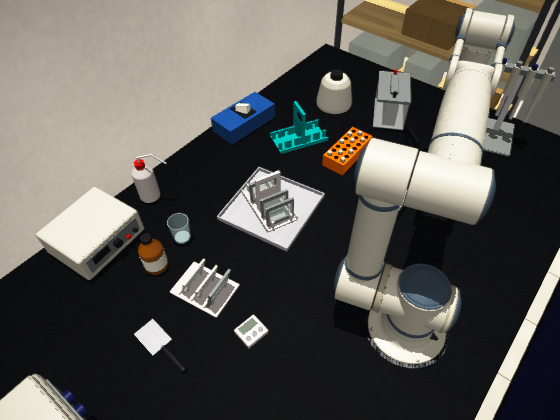

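Run:
```python
from h import *
a,b=cam('scene'),cam('side')
for p,z in(((265,232),0),((266,204),144),((245,250),10),((264,235),4),((370,260),0)): print('scene',p,atz(a,p,z).round())
for p,z in(((261,192),0),((272,207),4),((282,221),144),((255,191),10),((204,288),0)): print('side',p,atz(b,p,z).round())
```

```text
scene (265, 232) [ 576. -105.    0.]
scene (266, 204) [581. -95. 144.]
scene (245, 250) [ 679. -128.   10.]
scene (264, 235) [ 593. -101.    4.]
scene (370, 260) [552. 257.   0.]
side (261, 192) [ 650. -136.    0.]
side (272, 207) [ 572. -104.    4.]
side (282, 221) [437.   9. 144.]
side (255, 191) [ 663. -120.   10.]
side (204, 288) [532. 267.   0.]
```

The white carrier stands in the steel tray, around scene (265,232). It is the only white one: the turquoise look-alike is at (155,230) and the black one at (187,150). The drain rack is at (372,255). I'll move the wrist camera above both.

Emit:
drive_tool([
  [[0.73,-0.57,-0.12],0,-1],
  [[0.73,-0.57,-0.12],0,-1],
  [[0.73,-0.57,-0.12],0,-1],
  [[0.73,-0.57,-0.12],0,-1],
  [[0.73,-0.57,-0.12],0,-1],
  [[0.73,-0.57,-0.12],0,-1],
  [[0.73,-0.57,-0.12],0,-1],
  [[0.73,-0.57,-0.12],0,-1],
  [[0.73,-0.57,-0.12],0,-1],
  [[0.73,-0.57,-0.12],0,-1],
  [[0.73,-0.57,-0.12],0,-1],
  [[0.73,-0.57,-0.12],0,-1],
  [[0.73,-0.57,-0.12],0,-1],
  [[0.73,-0.57,-0.12],0,-1],
  [[0.73,-0.57,-0.12],0,-1],
  [[0.73,-0.57,-0.12],0,-1],
  [[0,0,0],0,-1],
])

```text
time: 3.02
tcp_pos: [598.8, 68.7, 300.6]
orientation: [0.984, 0.177, -0.001, -0.0]
ft_force: [0.6, -0.6, -0.2]
gripper_width: 85.4
finger_force: 0.0
```

Run:
```python
from h import *
st=robot.observe(); im=optics.grab_frame('wrist'); save(im,'w1'); k=cam('wrist',st)
print(st['time'],np.round(st['tcp_pos']),np.round(st['qpos'],2))
for n,z in(('cassette',10),('drain_rack',0),('carrier',4),('slot',10),('handle',144),('tray',0),('glass_a',10),('stood_a',10)):
    print(n,[(np.round(d['pixel']).tolist(),round(d['conf'],2),atz(k,d['pixel'],z)[:2].round().tolist()) for d in spotter.pinpoint(n,'wrist')][:4])
```

```text
3.025 [599.  69. 301.] [0.06 0.14 1.   0.   2.   1.27]
cassette [([137.0, 196.0], 0.83, [488.0, 256.0])]
drain_rack [([143.0, 168.0], 0.91, [530.0, 261.0])]
carrier [([378.0, 215.0], 0.96, [587.0, -102.0])]
slot [([419.0, 180.0], 0.87, [659.0, -134.0])]
handle [([418.0, 251.0], 0.86, [586.0, -104.0])]
tray []
glass_a [([137.0, 168.0], 0.86, [529.0, 266.0]), ([140.0, 138.0], 0.82, [573.0, 271.0])]
stood_a [([340.0, 251.0], 0.82, [513.0, -69.0]), ([364.0, 236.0], 0.82, [549.0, -94.0]), ([398.0, 198.0], 0.66, [623.0, -116.0])]
```

View pics/w1.png

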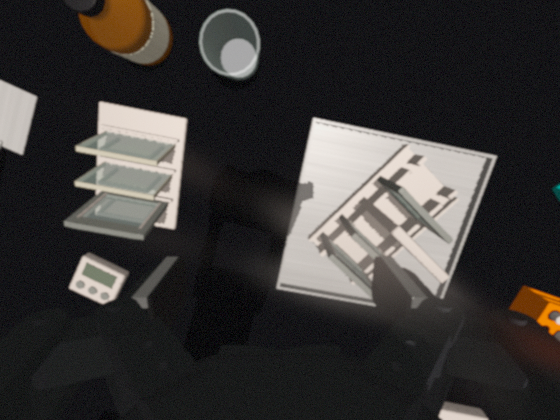

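The cassette is the framed plate at wrist (117,215), in the end station nearest the timer. The plain glass plates are at (125,183) and (127,148). The carrier in the tray has its empty slot at about (419,180). Next I'll move closer to the rack and turn the tool to match it.

Emit:
drive_tool([
  [[-0.19,-0.77,0.3],0,-1],
  [[-0.19,-0.77,0.3],0,-1],
  [[-0.19,-0.77,0.3],0,-1],
  [[-0.19,-0.77,0.3],0,-1],
  [[0,0,0],-1,-1],
  [[0,0,0],-1,-1],
  [[0,0,0],-1,-1],
  [[0,0,0],-1,-1],
  [[0,0,0],-1,-1],
  [[0,0,0],-1,-1],
  [[0,0,0],-1,-1],
  [[0,0,0],-1,-1],
  [[0,0,0],-1,-1],
  [[0,0,0],-1,-1],
  [[0,0,0],-1,-1],
  [[0,0,0],-1,-1],
  [[0,0,0],-1,-1],
  [[0,0,0],-1,-1],
  [[0,0,0],-1,-1],
  [[0,0,0],-1,-1],
])

```text
time: 5.98
tcp_pos: [509.1, 197.1, 242.0]
orientation: [0.742, 0.671, 0.0, 0.0]
ft_force: [-0.2, 0.6, -0.3]
gripper_width: 85.5
finger_force: 0.0
```

Emit:
drive_tool([
  [[0,0,0],-1,-1],
  [[0,0,0],-1,-1],
  [[0,0,0],-1,-1],
  [[0,0,0],0,-1],
])

```text
time: 6.48
tcp_pos: [509.1, 197.2, 242.0]
orientation: [0.669, 0.744, 0.0, 0.0]
ft_force: [0.9, 0.3, 0.6]
gripper_width: 85.6
finger_force: 0.0
```

Run:
```python
from h import *
st=robot.observe(); im=optics.grab_frame('wrist'); k=cam('wrist',st)
print(st['time'],np.round(st['tcp_pos']),np.round(st['qpos'],2),R.from_quat(st['orientation']).as_matrix()[:,0].round(3))
for n,z in(('cassette',8),('drain_rack',0),('glass_a',8),('carrier',4),('slot',10),('handle',144),('stood_a',10)):
    print(n,[(np.round(d['pixel']).tolist(),round(d['conf'],2),atz(k,d['pixel'],z)[:2].round().tolist()) for d in spotter.pinpoint(n,'wrist')][:4])
cv2.imwrite('pics/w2.png',cv2.resize(cv2.cvtColor(im,cv2.COLOR_RGB2BGR),(800,600)))
```

```text
6.475 [509. 197. 242.] [ 0.31 -0.04  1.3  -0.    1.88  0.2 ] [-0.106  0.994  0.   ]
cassette [([265.0, 125.0], 0.88, [484.0, 260.0])]
drain_rack [([300.0, 122.0], 0.61, [528.0, 268.0])]
glass_a [([302.0, 127.0], 0.72, [530.0, 263.0]), ([143.0, 91.0], 0.68, [332.0, 284.0]), ([340.0, 124.0], 0.67, [577.0, 272.0])]
carrier []
slot []
handle [([337.0, 122.0], 0.38, [548.0, 269.0])]
stood_a [([261.0, 354.0], 0.77, [509.0, -77.0]), ([338.0, 124.0], 0.6, [574.0, 270.0])]
```

View pics/w2.png

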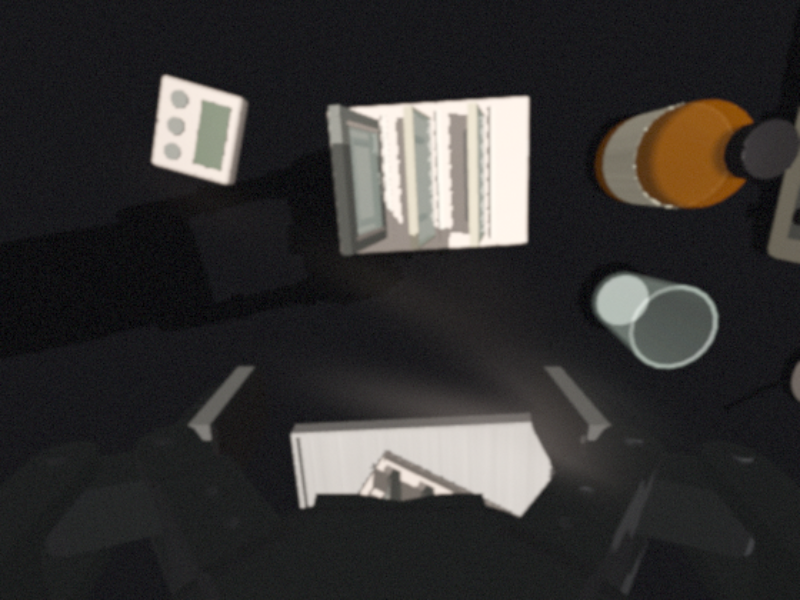

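The framed cassette is at (355,180) in the 800×600 view, at the rack's -x end, with its top leaning left towards world -x. The glass plates are at (418,175) and (478,170). I'll fit the rack pose and check it with an overlay in an enlarged crop.

```bash
cat > rackfit.py <<'E'
from h import *
from scipy.optimize import least_squares
st=robot.observe(); im=optics.grab_frame('wrist'); k=cam('wrist',st)
def W(p,q):  # rack->world
    c,s=np.cos(p[2]),np.sin(p[2]); q=np.atleast_2d(q); return np.c_[p[0]+c*q[:,0]-s*q[:,1],p[1]+s*q[:,0]+c*q[:,1],q[:,2]]
t=np.radians(15)
def plate(x0,h,xa,xb): # corners; foot at station x
    return [(x0+a*np.cos(t)-z*np.sin(t),y,8+z*np.cos(t)+a*np.sin(t)) for z in(0,h) for a in(xa,xb) for y in(-50,50)]
base=[(85,-62,8),(85,62,8)]
pts=np.array(base+[plate(-45,90,-4,4)[i] for i in (4,5)])
S=.7
obs=np.array([(528,243),(529,96),(342,254),(328,107)])*S
r=least_squares(lambda p:(proj(k,W(p,pts))-obs).ravel(),[530,264,.15]); print(r.x.round(3),r.fun.reshape(-1,2).round(1))
print('cass top mid',W(r.x,[(-45-90*np.sin(t),0,8+90*np.cos(t))]).round(1))
x0,y0=210,50; big=cv2.resize(cv2.cvtColor(im,cv2.COLOR_RGB2BGR)[y0:y0+140,x0:x0+180],None,fx=4.2,fy=4.2,interpolation=cv2.INTER_CUBIC)
for P,col in((np.array([(sx*85,sy*62,8) for sx in(-1,1) for sy in(-1,1)]),(0,0,255)),(np.array(plate(-45,90,-4,4)),(0,255,0)),(np.array(plate(0,70,-4,2)),(255,0,0)),(np.array(plate(45,70,-4,2)),(255,0,0))):
    for u in proj(k,W(r.x,P)): cv2.circle(big,tuple(int(v) for v in (u-[x0,y0]+.5)*4.2),3,col,-1)
cv2.imwrite('pics/w3.png',big)
E
python3 rackfit.py
```

```text
[5.29006e+02 2.65367e+02 1.64000e-01] [[-0.6  0.1]
 [ 0.6 -0.6]
 [-0.1  1.3]
 [-0.  -0.7]]
cass top mid [[461.6 254.2  94.9]]
```

View pics/w3.png

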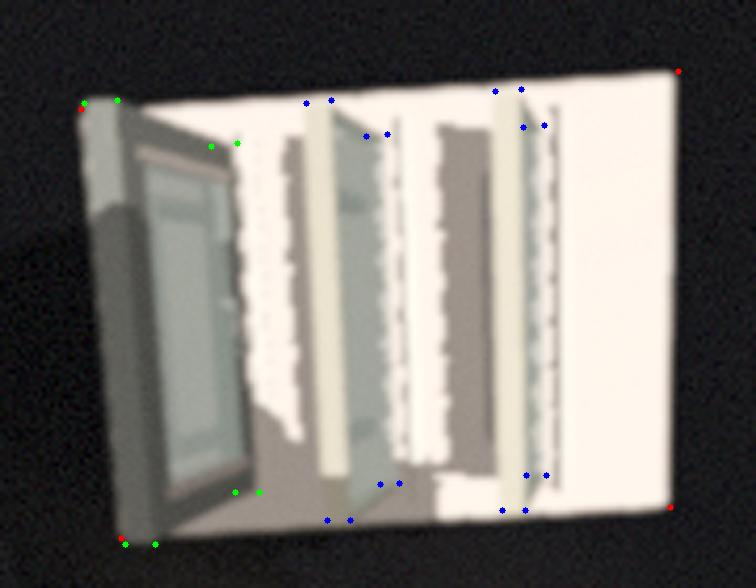

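The overlay fits: the framed cassette is at (165,320), with the glass plates at (330,290) and (508,300). Now the approach above the cassette, partly closing the fingers so they clear the neighbouring glass.

Emit:
drive_tool([
  [[0,0,0],-0.83,-1],
  [[0.43,-0.23,0.6],0,0],
  [[0.43,-0.23,0.6],0,0],
  [[0.42,-0.24,0.6],0,0],
  [[0,0,0.54],0,0],
  [[0,0,0],0,0],
  [[0,0,0],0,0],
], grip_force=20)

```text
time: 7.8
tcp_pos: [464.6, 254.9, 126.1]
orientation: [0.646, 0.763, 0.001, 0.0]
ft_force: [0.0, 0.0, -0.3]
gripper_width: 42.4
finger_force: 0.0
```

```bash
python3 rackfit.py >/dev/null
python3 - <<'E'
from h import *
s=robot.observe(); im=optics.grab_frame('wrist'); save(im,'w4'); print(s['time'],s['tcp_pos'].round(1) if hasattr(s['tcp_pos'],'round') else s['tcp_pos'],R.from_quat(s['orientation']).as_matrix()[:,1].round(3),s['gripper_width'])
E
```

```text
7.85 [464.9 255.  126.6] [0.986 0.164 0.002] 42.92801455280978
```

View pics/w4.png

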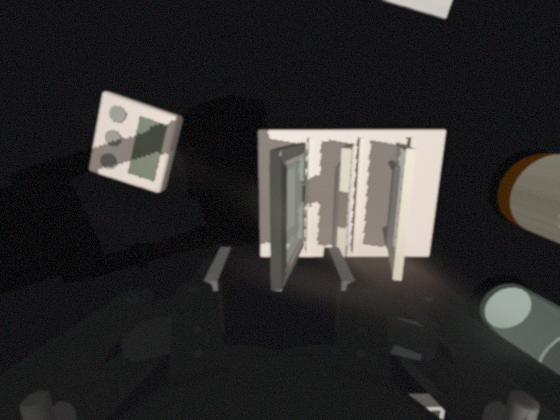

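Run:
```python
from h import *
k=cam('wrist'); M=lambda x,y:(529+.9866*x-.1633*y,265.4+.1633*x+.9866*y)
for x,y,z in((-68,-50,95),(-68,0,95),(-68,50,95),(85,62,8),(85,-62,8),(-85,-62,8)): print((x,y,z),proj(k,[*M(x,y),z]).round())
print(proj(k,[464.9,255,126.6-8+19]),proj(k,[464.9,255,118]))
```

```text
(-68, -50, 95) [[277. 291.]]
(-68, 0, 95) [[276. 225.]]
(-68, 50, 95) [[276. 150.]]
(85, 62, 8) [[448. 129.]]
(85, -62, 8) [[430. 257.]]
(-85, -62, 8) [[260. 257.]]
[[281.66549118 249.07887863]] [[281.30525502 236.55648357]]
```

The cassette's top edge (278,145–288) lies midway between the fingers, as predicted. Next: descend, close gently, then bring it upright and lift.

Emit:
drive_tool([
  [[0.04,0,0.5],0,0],
  [[0,0,0.52],0,0],
  [[0,0,0],0,0.6],
  [[0,0,0],0,1],
  [[0,0,0],0,1],
  [[0,0,0],0,1],
], grip_force=20)

```text
time: 8.65
tcp_pos: [464.3, 257.1, 75.0]
orientation: [0.646, 0.763, 0.001, 0.0]
ft_force: [0.0, 0.4, -0.1]
gripper_width: 0.1
finger_force: 0.0
```

Run:
```python
from h import *
s=robot.observe(); print(s['gripper_width'],s['finger_force'],s['ft_force'],s['tcp_pos'])
im=optics.grab_frame('wrist'); im2=optics.grab_frame('side')
a=cv2.resize(im[100:400,120:480],(480,400)); b=cv2.resize(im2[220:360,130:280],(320,299)); b=cv2.copyMakeBorder(b,0,101,0,0,cv2.BORDER_CONSTANT)
save(np.hstack([a,b]),'w5')
for n in('cassette','glass_a'): print(n,[(np.round(d['pixel']).tolist(),round(d['conf'],2),atz(cam('side'),d['pixel'],8).round()) for d in spotter.pinpoint(n,'side')])
```

```text
0.059441307103044544 0.0 [ 0.0154663   0.35441945 -0.06864058] [464.28080375 257.08017951  74.96307382]
cassette [([157.0, 264.0], 0.72, array([702., 300.,   8.])), ([218.0, 297.0], 0.5, array([475., 265.,   8.]))]
glass_a [([187.0, 284.0], 0.62, array([579., 292.,   8.])), ([205.0, 289.0], 0.49, array([522., 270.,   8.]))]
```

View pics/w5.png

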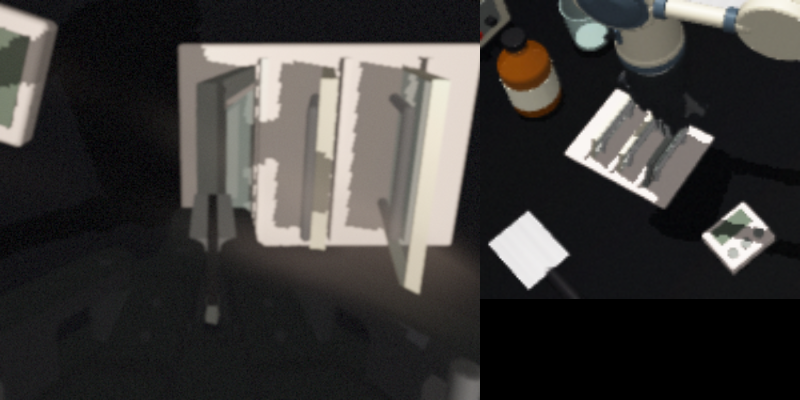

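Run:
```python
from h import *
st=robot.observe(); k=cam('wrist',st); ks=cam('side'); M=lambda x,y:(529+.9866*x-.1633*y,265.4+.1633*x+.9866*y)
P=[(*M(x,y),z) for x,y,z in((-68,-50,95),(-68,0,95),(-68,52,95),(-45,-50,8),(-45,52,8),(63-36,-50,75.6),(63-36,50,75.6))]
t=np.array(st['tcp_pos']); P+= [t-[0,0,8],t+[0,0,11],t+[0,0,60]]
a,b=proj(k,P),proj(ks,P); print(a.round(),b.round())
im=optics.grab_frame('wrist'); im2=optics.grab_frame('side')
def crop(im,x0,y0,w,h,f,pp):
    c=cv2.resize(im[y0:y0+h,x0:x0+w],None,fx=f,fy=f,interpolation=cv2.INTER_CUBIC); c=np.clip(c.astype(float)*1.6,0,255).astype(np.uint8)
    for i,u in enumerate(pp): cv2.circle(c,tuple(int(v) for v in (u-[x0,y0]+.5)*f),2,(255,0,0) if i<7 else (0,255,0),-1)
    return c
save(np.hstack([crop(im,200,110,130,190,3,a),crop(im2,150,220,130,190,3,b)]),'w6')
```

```text
[[278. 344.]
 [278. 261.]
 [277. 159.]
 [306. 272.]
 [309. 146.]
 [432. 322.]
 [457. 159.]
 [282. 237.]
 [282. 249.]
 [283. 298.]] [[230. 268.]
 [220. 282.]
 [209. 296.]
 [227. 281.]
 [207. 307.]
 [204. 258.]
 [183. 284.]
 [220. 287.]
 [219. 284.]
 [217. 274.]]
```

View pics/w6.png

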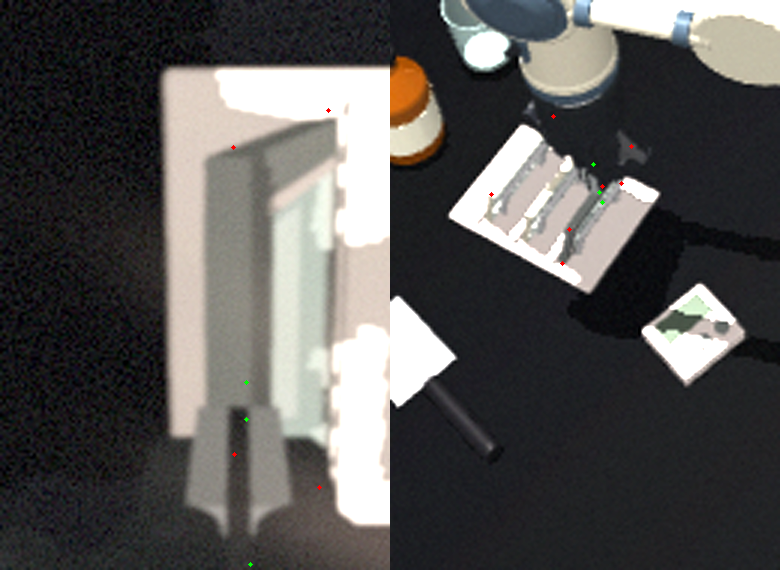

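Emit:
drive_tool([
  [[0,0,0],0,0],
  [[0,0,0],0,0],
  [[0,0,0.2],0,0],
  [[0,0,0.2],0,0],
  [[0,0,0],0,0.5],
  [[0,0,0],0,0.5],
], grip_force=20)

```text
time: 9.7
tcp_pos: [463.7, 256.9, 53.6]
orientation: [0.646, 0.763, -0.0, -0.0]
ft_force: [-0.0, 0.6, 0.4]
gripper_width: 21.1
finger_force: 0.0
```

Run:
```python
from h import *
s=robot.observe(); k=cam('wrist',s); im=optics.grab_frame('wrist'); print(s['gripper_width'],s['finger_force'],np.round(s['tcp_pos'],1))
M=lambda x,y:(529+.9866*x-.1633*y,265.4+.1633*x+.9866*y)
P=[(*M(x,y),z) for x,y,z in((-68.3,-48,95),(-68.3,52,95),(-45,52,8))]
im=np.clip(im.astype(float)*2.5,0,255).astype(np.uint8)
for u in proj(k,P): cv2.circle(im,tuple(int(v) for v in u),2,(255,0,0),-1)
save(cv2.resize(im[130:400,150:450],None,fx=2.2,fy=2.2,interpolation=cv2.INTER_CUBIC),'w7')
```

```text
21.063330604822884 0.0 [463.7 256.9  53.6]
```

View pics/w7.png

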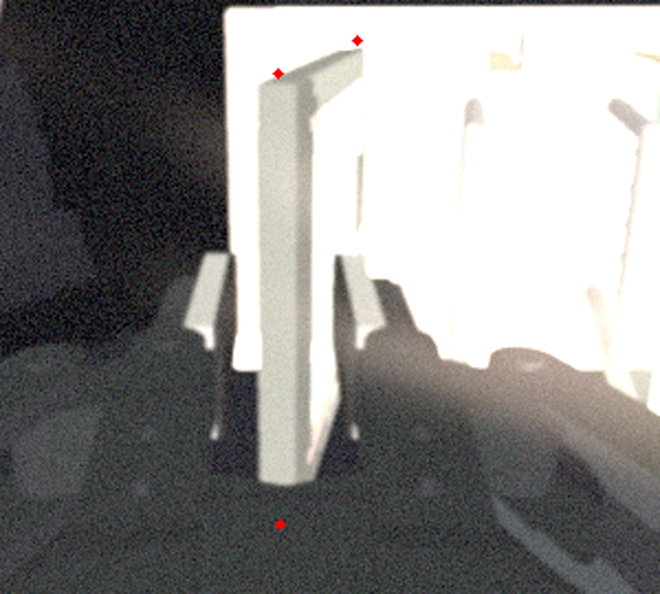

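Emit:
drive_tool([
  [[0,0,0],0,1],
  [[0,0,0],0,1],
  [[0,0,0],0,1],
], grip_force=20)

```text
time: 10.12
tcp_pos: [464.4, 257.0, 54.3]
orientation: [0.646, 0.763, 0.001, 0.0]
ft_force: [3.3, -0.2, 0.6]
gripper_width: 10.3
finger_force: 20.0
```

Emit:
drive_tool([
  [[0,0.1,-0.02],0,1],
  [[0,0.1,-0.02],0,1],
  [[0,0.1,-0.04],0,1],
  [[0,0.1,-0.04],0,1],
  [[0,0,0],0,1],
])

```text
time: 10.75
tcp_pos: [483.2, 260.1, 59.4]
orientation: [0.646, 0.763, -0.001, -0.0]
ft_force: [1.7, 1.0, -0.4]
gripper_width: 7.4
finger_force: 19.6
```

Gripped: the width is 7.4 and the plate sits flush and upright. Now I'll lift it and turn to the carrier's heading.

Emit:
drive_tool([
  [[0,0,-0.1],0,1],
  [[0,0,-0.3],0,1],
  [[0,0,-0.4],0,1],
  [[0,0,-0.4],0,1],
  [[0,0,-0.4],0,1],
  [[0,0,-0.4],0,1],
  [[0,0,-0.4],1,1],
  [[0,0,-0.4],1,1],
  [[0,0,-0.4],1,1],
  [[0,0,0],1,1],
  [[0,0,0],1,1],
  [[0,0,0],1,1],
  [[0,0,0],1,1],
  [[0,0,0],1,1],
  [[0,0,0],0,1],
], grip_force=35)

```text
time: 12.62
tcp_pos: [483.5, 260.2, 220.5]
orientation: [0.831, 0.556, 0.0, 0.0]
ft_force: [0.1, 0.1, 0.3]
gripper_width: 6.8
finger_force: 40.5
```

Emit:
drive_tool([
  [[-0.3,0.24,0],0,1],
  [[-0.7,0.54,0],0,1],
  [[-0.7,0.54,0],0,1],
  [[-0.7,0.54,0],0,1],
  [[-0.7,0.54,0],0,1],
  [[-0.7,0.54,0],0,1],
  [[-0.7,0.54,0],0,1],
  [[-0.7,0.54,0],0,1],
  [[-0.7,0.54,0],0,1],
  [[-0.7,0.54,0],0,1],
  [[-0.5,0.34,0],0,1],
  [[0,0,0],0,1],
  [[0,0,0],0,1],
])

```text
time: 14.25
tcp_pos: [598.3, -172.1, 219.9]
orientation: [0.832, 0.555, 0.0, -0.0]
ft_force: [-0.6, -0.8, -0.8]
gripper_width: 7.2
finger_force: 40.5
```

Run:
```python
from h import *
from scipy.optimize import least_squares
st=robot.observe(); k=cam('wrist',st); im=optics.grab_frame('wrist'); optics.grab_frame('side')
print(st['time'],np.round(st['tcp_pos'],1),st['gripper_width'],R.from_quat(st['orientation']).as_matrix()[:,1].round(3))
obs=[]
for c,kk in(('wrist',k),('side',cam('side')),):
  for n,z in(('carrier',4),('slot',10),('handle',144),('stood_a',10),('cassette',10),('tray',0)):
    print(c,n,[(np.round(d['pixel']).tolist(),round(d['conf'],2),atz(kk,d['pixel'],z)[:2].round().tolist()) for d in spotter.pinpoint(n,c)][:5])
save(im,'c1')
```

```text
14.25 [ 598.3 -172.1  219.9] 7.1555882035260945 [ 0.924 -0.383 -0.   ]
wrist carrier [([430.0, 324.0], 0.62, [716.0, -447.0]), ([247.0, 128.0], 0.6, [586.0, -101.0]), ([213.0, 132.0], 0.51, [547.0, -89.0])]
wrist slot [([448.0, 276.0], 0.9, [758.0, -380.0]), ([246.0, 130.0], 0.67, [585.0, -102.0]), ([312.0, 131.0], 0.56, [656.0, -134.0])]
wrist handle [([227.0, 136.0], 0.81, [583.0, -105.0])]
wrist stood_a [([278.0, 128.0], 0.94, [621.0, -115.0]), ([178.0, 131.0], 0.86, [510.0, -73.0]), ([215.0, 131.0], 0.83, [550.0, -90.0])]
wrist cassette [([278.0, 220.0], 0.7, [577.0, -219.0])]
wrist tray [([312.0, 132.0], 0.67, [656.0, -135.0])]
side carrier [([269.0, 209.0], 0.97, [576.0, -89.0]), ([295.0, 138.0], 0.87, [727.0, -435.0])]
side slot [([423.0, 160.0], 0.76, [271.0, -626.0]), ([280.0, 140.0], 0.71, [764.0, -386.0]), ([260.0, 193.0], 0.69, [644.0, -121.0]), ([204.0, 286.0], 0.69, [531.0, 265.0])]
side handle [([265.0, 178.0], 0.83, [588.0, -94.0]), ([413.0, 133.0], 0.79, [323.0, -585.0]), ([300.0, 112.0], 0.67, [704.0, -432.0])]
side stood_a [([272.0, 211.0], 0.8, [559.0, -87.0]), ([283.0, 220.0], 0.62, [506.0, -79.0]), ([264.0, 197.0], 0.48, [622.0, -118.0])]
side cassette [([281.0, 156.0], 0.6, [701.0, -315.0])]
side tray [([250.0, 332.0], 0.16, [331.0, 285.0])]
```

View pics/c1.png

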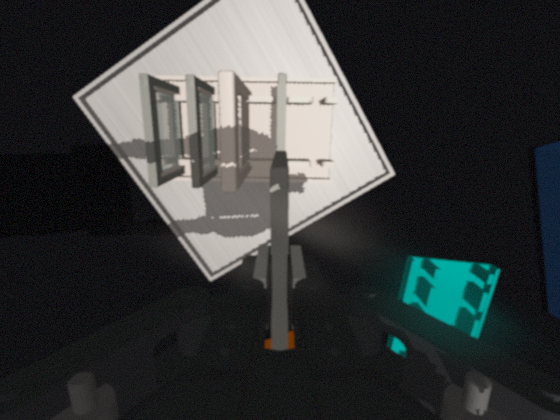

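The white carrier's slots and empty end (312,131) show clearly. The held cassette hangs straight, from about (280,152) to (280,348). I'll refine the numbers now.

Run:
```python
from h import *
st=robot.observe(); k=cam('wrist',st); im=cv2.imread('pics/c1.png',0).astype(int)
print('col',[(r,im[r,278:283].mean().round().astype(int)) for r in range(136,184,2)]); print('near',[(r,im[r,277:283].mean().round().astype(int)) for r in range(334,358,2)])
for r in(170,210,300,330): print(r,im[r,262:300].tolist())
for r in(95,110,120,140,150,170): print('edge',r,im[r,296:345:1].tolist())
for c in(300,310,320): print('vert',c,[(r,im[r,c]) for r in list(range(70,100,2))+list(range(160,196,2))])
T=np.eye(4);T[:3,:3]=R.from_quat(st['orientation']).as_matrix();T[:3,3]=st['tcp_pos']
f=lambda x,z:proj(k,(T@[x,0,z,1])[:3]).round()[0]
for x0 in(-4,0,3):
  for zt in(-23,-31,-38): print(x0,zt,'far top',f(x0+50,zt),'far bot',f(x0+50,zt+90),'near top',f(x0-50,zt))
```

```text
col [(136, np.int64(181)), (138, np.int64(182)), (140, np.int64(182)), (142, np.int64(182)), (144, np.int64(182)), (146, np.int64(181)), (148, np.int64(181)), (150, np.int64(145)), (152, np.int64(66)), (154, np.int64(61)), (156, np.int64(59)), (158, np.int64(60)), (160, np.int64(60)), (162, np.int64(60)), (164, np.int64(60)), (166, np.int64(64)), (168, np.int64(77)), (170, np.int64(82)), (172, np.int64(81)), (174, np.int64(81)), (176, np.int64(81)), (178, np.int64(81)), (180, np.int64(81)), (182, np.int64(82))]
near [(334, np.int64(77)), (336, np.int64(77)), (338, np.int64(77)), (340, np.int64(77)), (342, np.int64(77)), (344, np.int64(77)), (346, np.int64(76)), (348, np.int64(78)), (350, np.int64(50)), (352, np.int64(20)), (354, np.int64(20)), (356, np.int64(22))]
170 [125, 122, 123, 123, 124, 122, 122, 108, 92, 82, 79, 84, 83, 80, 82, 84, 82, 81, 82, 83, 82, 85, 82, 82, 81, 88, 135, 187, 212, 220, 220, 220, 221, 219, 221, 220, 220, 220]
210 [111, 109, 112, 110, 112, 112, 107, 109, 97, 90, 88, 87, 88, 88, 88, 86, 89, 90, 90, 89, 88, 92, 86, 90, 90, 112, 156, 185, 200, 204, 204, 204, 
[... 3940 characters left out ...]
214)), (188, np.int64(215)), (190, np.int64(216)), (192, np.int64(215)), (194, np.int64(214))]
-4 -23 far top [280. 166.] far bot [279. 151.] near top [280. 348.]
-4 -31 far top [280. 168.] far bot [280. 152.] near top [280. 359.]
-4 -38 far top [280. 171.] far bot [280. 152.] near top [280. 369.]
0 -23 far top [280. 157.] far bot [279. 145.] near top [280. 342.]
0 -31 far top [280. 159.] far bot [280. 146.] near top [280. 352.]
0 -38 far top [280. 161.] far bot [280. 147.] near top [280. 362.]
3 -23 far top [280. 151.] far bot [279. 141.] near top [280. 337.]
3 -31 far top [280. 152.] far bot [280. 142.] near top [280. 348.]
3 -38 far top [280. 154.] far bot [280. 142.] near top [280. 357.]
```

Run:
```python
from h import *
st=robot.observe(); k=cam('wrist',st); Rt=R.from_quat(st['orientation']).as_matrix()
tt=lambda p:(Rt.T@(np.array(p)-st['tcp_pos'])).round(1)
for n,p,z in(('right edge',(330.5,131),10),('lip+ ',(310,82),22),('lip-',(310,178),22),('lip+ ',(310,82),10),('lip-',(310,178),10),('slot',(312,131),10),('c top?',(281,128),10)): print(n,tt(atz(k,p,z)))
print('mean slot',tt([657,-134,10]))
```

```text
right edge [ 57.7  60.6 209.8]
lip+  [110.1  33.9 197.8]
lip- [  3.8  36.5 197.8]
lip+  [111.6  35.  209.8]
lip- [  1.8  37.8 209.8]
slot [ 57.7  38.7 209.8]
c top? [ 61.2   2.1 209.8]
mean slot [ 57.4  39.3 209.8]
```

Emit:
drive_tool([
  [[0,0.4,0],0,1],
  [[0.2,0.39,0],0,1],
  [[0.4,0,0],0,1],
  [[0.4,0,0],0,1],
  [[0.22,0,0],0,1],
  [[0,0,0],0,1],
  [[0,0,0],0,1],
])

```text
time: 15.82
tcp_pos: [658.3, -130.9, 220.1]
orientation: [0.832, 0.555, -0.0, 0.0]
ft_force: [0.7, 0.2, 0.1]
gripper_width: 6.9
finger_force: 40.6
```

Run:
```python
from h import *
st=robot.observe(); k=cam('wrist',st); im=optics.grab_frame('wrist'); save(im,'c2'); g=cv2.cvtColor(im,cv2.COLOR_RGB2GRAY).astype(int); Rt=R.from_quat(st['orientation']).as_matrix()
tt=lambda p:(Rt.T@(np.array(p)-st['tcp_pos'])).round(1)
print(st['time'],np.round(st['tcp_pos'],1),st['gripper_width'],Rt[:,1].round(3))
for n,z in(('slot',10),('stood_a',10),('handle',144),('carrier',4)): print(n,[(np.round(d['pixel']).tolist(),round(d['conf'],2),tt(atz(k,d['pixel'],z))[:2].tolist()) for d in spotter.pinpoint(n,'wrist')][:4])
a=tuple(proj(k,st['tcp_pos']+Rt@np.array([x,y,z]))[0].round() for x,y,z in((0,0,210),(0,20,210),(50,20,210),(-50,20,210),(50,0,210),(34,0,178),(56,0,200)))
print(a)
for r in (160,180,200,210,220,240,250): print(r,[int(v) for v in g[r,262:320]])
```

```text
15.825 [ 658.3 -130.9  220.1] 6.931502988444968 [ 0.924 -0.383  0.   ]
slot []
stood_a [([247.0, 179.0], 0.79, [0.7, -39.6]), ([180.0, 183.0], 0.75, [-4.3, -122.7]), ([148.0, 185.0], 0.71, [-6.7, -162.4]), ([183.0, 210.0], 0.61, [-39.5, -121.9])]
handle [([182.0, 207.0], 0.66, [0.1, -79.1])]
carrier [([216.0, 178.0], 0.92, [1.1, -78.6]), ([398.0, 358.0], 0.8, [-266.8, 174.5])]
(array([279., 179.]), array([296., 179.]), array([296., 138.]), array([295., 218.]), array([279., 138.]), array([279., 154.]), array([279., 133.]))
160 [133, 132, 133, 133, 132, 134, 133, 146, 166, 175, 153, 107, 71, 65, 66, 64, 66, 68, 65, 65, 63, 68, 65, 63, 90, 142, 197, 223, 234, 234, 234, 235, 234, 234, 233, 230, 230, 231, 230, 231, 230, 232, 232, 231, 231, 230, 230, 231, 232, 230, 231, 233, 232, 227, 209, 184, 193, 215]
180 [134, 134, 135, 132, 133, 132, 130, 118, 100, 85, 87, 89, 88, 88, 88, 86, 88, 90, 87, 100, 126, 162, 176, 177, 167, 144, 121, 120, 129, 131, 134, 134, 134, 131, 126, 120, 119, 118, 118, 120, 129, 166, 201, 221, 225, 226, 227, 226, 226, 226, 227, 228, 227, 230, 229, 227, 226, 226]
200 [
[... 672 characters left out ...]
98, 102, 129, 174, 206, 219, 223, 222, 222, 217, 210, 205, 209, 210, 210, 210, 210, 212, 211, 209, 209, 209, 210, 213, 215, 215, 215, 215, 214, 215, 216, 214, 213, 213, 214]
240 [205, 208, 209, 207, 207, 207, 208, 202, 176, 130, 87, 86, 84, 85, 85, 84, 85, 86, 86, 86, 90, 87, 86, 84, 89, 121, 170, 200, 211, 210, 209, 207, 209, 207, 209, 210, 210, 208, 209, 209, 208, 208, 208, 208, 209, 207, 202, 196, 192, 179, 165, 150, 136, 119, 106, 106, 116, 133]
250 [91, 89, 90, 91, 89, 83, 69, 58, 68, 82, 84, 88, 87, 85, 87, 86, 88, 86, 87, 87, 84, 84, 86, 85, 84, 83, 66, 53, 67, 85, 89, 87, 89, 90, 88, 91, 88, 89, 97, 115, 146, 170, 185, 190, 191, 188, 173, 152, 129, 99, 73, 55, 47, 47, 45, 45, 48, 48]
```

Emit:
drive_tool([
  [[0,0,0.4],0,1],
  [[0,0,0.5],0,1],
  [[0,0,0.5],0,1],
  [[0,0,0.3],0,1],
  [[0,0,0.1],0,1],
  [[0,0,0],0,1],
  [[0,0,0],0,1],
])

```text
time: 16.95
tcp_pos: [659.1, -130.9, 131.3]
orientation: [0.832, 0.555, 0.001, 0.001]
ft_force: [-0.4, 0.1, 0.5]
gripper_width: 6.7
finger_force: 40.5
```

Run:
```python
from h import *
st=robot.observe(); k=cam('wrist',st); im=optics.grab_frame('wrist'); save(im,'c3'); g=cv2.cvtColor(im,cv2.COLOR_RGB2GRAY).astype(int); Rt=R.from_quat(st['orientation']).as_matrix()
tt=lambda p:(Rt.T@(np.array(p)-st['tcp_pos'])).round(1)
print(st['time'],np.round(st['tcp_pos'],1),st['ft_force'].round(1))
for n,z in(('slot',10),('stood_a',10),('handle',144),('carrier',4)): print(n,[(np.round(d['pixel']).tolist(),round(d['conf'],2),tt(atz(k,d['pixel'],z))[:2].tolist()) for d in spotter.pinpoint(n,'wrist')][:4])
z0=st['tcp_pos'][2]
L=lambda x,y,z:proj(k,st['tcp_pos']+Rt@np.array([x,y,z0-z]))[0].round().tolist()
print('far lip inner base/top',L(50,20,10),L(50,20,22),'outer',L(54,20,22),'near',L(-58,20,10),L(-58,20,22),'edge',L(0,20,10),'comb top right jaw', [L(30-4,y,42) for y in(-6,6,9,20)])
for c in(292,300,306): print('vert',c,[int(v) for v in g[90:270:2,c]])
for r in (150,170,190,200,210,230): print(r,[int(v) for v in g[r,230:330:2]])
```

```text
16.95 [ 659.1 -130.9  131.3] [-0.4  0.1  0.5]
slot [([278.0, 200.0], 0.72, [-4.4, -1.1])]
stood_a [([158.0, 199.0], 0.8, [-3.5, -115.9]), ([235.0, 197.0], 0.64, [-1.4, -42.0])]
handle [([130.0, 255.0], 0.95, [-3.0, -80.5])]
carrier [([197.0, 195.0], 0.65, [-1.0, -80.2]), ([156.0, 198.0], 0.48, [-4.3, -120.4])]
far lip inner base/top [301.0, 141.0] [302.0, 142.0] outer [302.0, 137.0] near [299.0, 252.0] [300.0, 257.0] edge [300.0, 195.0] comb top right jaw [[272.0, 173.0], [287.0, 173.0], [290.0, 173.0], [303.0, 173.0]]
vert 292 [18, 21, 56, 129, 197, 224, 229, 225, 207, 172, 190, 210, 228, 234, 234, 233, 234, 235, 235, 233, 235, 233, 233, 229, 203, 233, 233, 233, 234, 234, 234, 234, 234, 233, 232, 221, 130, 132, 219, 230, 230, 231, 232, 232, 231, 232, 231, 230, 193, 140, 133, 135, 132, 133, 132, 134, 135, 134, 135, 137, 141, 174, 211, 222, 222, 221, 221, 220, 220, 220, 190, 118, 111, 108, 107, 108, 179, 209, 121, 88, 87, 86, 86, 88, 87, 87, 88, 85, 78, 77]
vert 300 [15, 21, 13, 16, 19, 14, 16, 15, 24, 59, 130, 198, 226, 230, 226, 210, 183, 173, 210, 229, 235, 236, 236, 228, 202, 233,
[... 1522 characters left out ...]
95, 127, 131, 133, 133, 132, 131, 131, 132, 132, 132, 133, 133, 130, 109, 93, 94, 97, 96, 95, 94, 94, 93, 109, 130, 134, 133, 134, 134, 125, 117, 121, 119, 119, 119, 119, 118, 121, 183, 217, 217, 219, 220, 220]
210 [78, 114, 106, 100, 104, 95, 93, 127, 130, 130, 131, 131, 129, 130, 130, 132, 133, 130, 130, 131, 109, 98, 96, 98, 97, 99, 97, 100, 100, 115, 137, 141, 164, 145, 152, 154, 196, 201, 187, 200, 169, 139, 156, 182, 202, 215, 216, 217, 215, 217]
230 [66, 103, 108, 102, 101, 96, 82, 120, 116, 118, 117, 116, 115, 115, 114, 116, 114, 116, 117, 120, 103, 86, 87, 89, 89, 89, 92, 93, 94, 150, 192, 190, 198, 198, 193, 189, 203, 206, 209, 209, 209, 210, 211, 210, 209, 208, 210, 213, 209, 210]
```

Emit:
drive_tool([
  [[0,0,0.2],0,1],
  [[0,0,0.2],0,1],
  [[0,0,0.2],0,1],
  [[0,0,0.14],0,1],
  [[0,0,0],0,1],
])

```text
time: 17.82
tcp_pos: [658.1, -130.6, 91.6]
orientation: [0.832, 0.555, -0.001, -0.001]
ft_force: [-0.2, -0.1, -0.5]
gripper_width: 6.8
finger_force: 40.5
```

Emit:
drive_tool([
  [[0,0,0.08],0,1],
  [[0,0,0.08],0,1],
  [[0,0,0],0,1],
])

```text
time: 18.2
tcp_pos: [658.4, -130.7, 84.4]
orientation: [0.832, 0.555, -0.0, -0.0]
ft_force: [-0.8, -0.1, 0.3]
gripper_width: 6.8
finger_force: 40.5
```

Emit:
drive_tool([
  [[0,0,0.06],0,1],
  [[0,0,0.06],0,1],
  [[0,0,0],0,1],
])

```text
time: 18.58
tcp_pos: [658.4, -130.7, 78.3]
orientation: [0.832, 0.555, -0.0, -0.0]
ft_force: [0.1, 1.1, -0.3]
gripper_width: 6.9
finger_force: 40.5
```

Emit:
drive_tool([
  [[0,0,0.04],0,1],
  [[0,0,0.04],0,1],
  [[0,0,0],0,1],
])

```text
time: 18.95
tcp_pos: [658.5, -130.7, 74.5]
orientation: [0.832, 0.555, -0.0, -0.0]
ft_force: [-0.6, -0.6, -0.6]
gripper_width: 7.0
finger_force: 40.5
```

Emit:
drive_tool([
  [[0,0,0.03],0,1],
  [[0,0,0.03],0,1],
  [[0,0,0],0,1],
])

```text
time: 19.32
tcp_pos: [658.5, -130.7, 71.5]
orientation: [0.832, 0.555, -0.0, -0.0]
ft_force: [-0.1, 0.1, -0.8]
gripper_width: 6.9
finger_force: 40.6
```

Emit:
drive_tool([
  [[0,0,0.03],0,1],
  [[0,0,0.03],0,1],
  [[0,0,0],0,1],
])

```text
time: 19.7
tcp_pos: [658.4, -130.7, 68.5]
orientation: [0.832, 0.555, -0.0, -0.0]
ft_force: [-0.3, 0.7, -1.1]
gripper_width: 6.9
finger_force: 40.6
```

Emit:
drive_tool([
  [[0,0,0.03],0,1],
  [[0,0,0.03],0,1],
  [[0,0,0],0,1],
])

```text
time: 20.08
tcp_pos: [658.5, -130.7, 65.5]
orientation: [0.832, 0.555, -0.0, -0.0]
ft_force: [-0.5, 0.7, -0.9]
gripper_width: 6.9
finger_force: 40.5
```

Emit:
drive_tool([
  [[0,0,0.03],0,1],
  [[0,0,0.02],0,1],
  [[0,0,0],0,1],
])

```text
time: 20.45
tcp_pos: [658.5, -130.7, 63.1]
orientation: [0.832, 0.555, -0.0, -0.0]
ft_force: [-0.3, -1.0, -0.7]
gripper_width: 6.4
finger_force: 40.5
```

Emit:
drive_tool([
  [[0,0,0.03],0,1],
  [[0,0,0],0,1],
])

```text
time: 20.7
tcp_pos: [658.5, -130.7, 61.6]
orientation: [0.832, 0.555, -0.0, -0.0]
ft_force: [-0.4, -0.5, -0.7]
gripper_width: 7.0
finger_force: 40.5
```

Run:
```python
from h import *
st=robot.observe(); im=optics.grab_frame('wrist'); save(im,'c4'); g=cv2.cvtColor(im,cv2.COLOR_RGB2GRAY).astype(int)
for r in(180,200,220): print(r,[int(v) for v in g[r,150:310:2]])
for c in(180,184,188,192,196,200,280): print(c,[int(v) for v in g[140:190:2,c]],[int(v) for v in g[330:360:3,c]])
k=cam('wrist',st);Rt=R.from_quat(st['orientation']).as_matrix()
for z in(100,): print([proj(k,st['tcp_pos']+Rt@np.array([x,-40+d,st['tcp_pos'][2]-z]))[0].round() for x in(46,-54) for d in(-4,4)])
```

```text
180 [89, 92, 90, 91, 93, 91, 114, 130, 164, 201, 190, 214, 219, 209, 180, 144, 103, 84, 84, 85, 89, 84, 87, 87, 84, 71, 62, 63, 64, 68, 87, 101, 102, 99, 106, 101, 104, 104, 104, 109, 124, 130, 132, 130, 130, 133, 130, 132, 131, 131, 132, 130, 133, 129, 131, 131, 131, 131, 130, 128, 108, 125, 157, 139, 87, 126, 176, 167, 147, 151, 164, 124, 171, 203, 218, 220, 220, 220, 220, 221]
200 [89, 92, 89, 92, 91, 89, 89, 89, 92, 91, 90, 90, 91, 109, 127, 128, 117, 91, 84, 85, 82, 88, 87, 84, 85, 79, 60, 60, 60, 65, 106, 122, 118, 121, 117, 104, 99, 98, 102, 97, 78, 88, 126, 129, 128, 128, 132, 131, 131, 129, 132, 133, 133, 135, 132, 133, 130, 132, 134, 131, 110, 94, 94, 94, 96, 94, 90, 93, 94, 106, 129, 132, 131, 132, 145, 206, 227, 228, 229, 216]
220 [90, 89, 93, 90, 92, 91, 89, 91, 91, 92, 92, 89, 88, 93, 117, 128, 125, 105, 85, 85, 86, 85, 85, 81, 85, 83, 69, 53, 60, 58, 87, 117, 122, 120, 121, 109, 99, 100, 103, 95, 83, 76, 123, 130, 130, 127, 131, 130, 129, 129, 129, 130, 131, 130, 133, 129, 129, 132, 131, 131, 112, 93, 92, 94, 93, 95, 96, 96, 97, 115, 132, 134, 134, 135, 134, 138, 137, 
[... 516 characters left out ...]
30, 129, 131, 132, 132, 131, 131, 131, 130, 132, 127, 92, 69, 77, 88, 86, 88, 91, 90, 84, 86, 86, 84, 84] [35, 32, 32, 34, 33, 32, 32, 37, 29, 30]
196 [117, 130, 130, 131, 132, 134, 132, 132, 130, 131, 128, 96, 71, 69, 78, 88, 88, 88, 88, 88, 87, 86, 86, 84, 85] [32, 34, 32, 32, 30, 31, 31, 32, 23, 30]
200 [114, 130, 132, 131, 132, 130, 132, 132, 133, 131, 103, 73, 68, 69, 66, 69, 67, 66, 67, 71, 71, 72, 73, 73, 76] [29, 28, 33, 29, 26, 28, 22, 26, 22, 22]
280 [212, 205, 231, 228, 219, 184, 77, 65, 63, 63, 68, 66, 66, 66, 82, 88, 87, 85, 109, 149, 126, 95, 87, 89, 89] [86, 83, 83, 80, 81, 83, 86, 33, 27, 23]
[array([175., 171.]), array([194., 171.]), array([192., 370.]), array([208., 370.])]
```

Emit:
drive_tool([
  [[0,0,0.03],0,1],
  [[0,0,0],0,1],
])

```text
time: 21.0
tcp_pos: [658.5, -130.7, 60.1]
orientation: [0.832, 0.555, -0.0, -0.0]
ft_force: [-0.4, 0.4, -1.2]
gripper_width: 6.7
finger_force: 40.5
```

Emit:
drive_tool([
  [[0,0,0.03],0,1],
  [[0,0,0],0,1],
])

```text
time: 21.25
tcp_pos: [658.8, -130.8, 59.5]
orientation: [0.832, 0.555, 0.0, 0.0]
ft_force: [-1.2, 0.0, 3.2]
gripper_width: 6.9
finger_force: 40.9
```

Contact at the expected height, with the top level with its neighbour. Releasing.

Emit:
drive_tool([
  [[0,0,0],0,0.6],
  [[0,0,0],0,0.45],
  [[0,0,0],0,0.45],
  [[0,0,0],0,0.45],
])

```text
time: 21.75
tcp_pos: [658.5, -130.7, 58.7]
orientation: [0.832, 0.555, -0.0, -0.0]
ft_force: [0.2, -0.4, -0.7]
gripper_width: 23.4
finger_force: 0.0
```

Run:
```python
from h import *
s=robot.observe(); im=optics.grab_frame('wrist'); g=cv2.cvtColor(im,cv2.COLOR_RGB2GRAY).astype(int); print(s['time'],s['gripper_width'],s['finger_force'],s['ft_force'].round(2),np.round(s['tcp_pos'],1))
for r in(200,220): print(r,[int(v) for v in g[r,170:310:2]])
for c in(192,280): print(c,[int(v) for v in g[140:190:2,c]],[int(v) for v in g[330:360:3,c]])
```

```text
21.75 23.40065828806568 0.0 [ 0.22 -0.35 -0.68] [ 658.5 -130.7   58.7]
200 [91, 88, 102, 126, 131, 114, 87, 86, 84, 85, 83, 87, 87, 84, 83, 64, 59, 59, 63, 96, 120, 119, 120, 122, 112, 100, 103, 103, 102, 88, 77, 109, 131, 131, 131, 130, 132, 130, 130, 133, 130, 131, 133, 133, 132, 132, 133, 132, 131, 133, 132, 132, 110, 95, 95, 94, 96, 93, 95, 91, 93, 103, 131, 132, 144, 207, 229, 229, 229, 216]
220 [91, 90, 90, 107, 129, 127, 100, 84, 85, 84, 82, 84, 83, 84, 83, 74, 56, 57, 58, 75, 117, 120, 119, 120, 117, 102, 100, 100, 100, 96, 77, 96, 129, 129, 131, 130, 129, 130, 132, 131, 130, 130, 129, 131, 128, 131, 128, 131, 130, 131, 129, 131, 116, 93, 96, 95, 94, 94, 100, 100, 98, 112, 133, 136, 136, 135, 135, 135, 136, 128]
192 [113, 128, 131, 132, 131, 131, 132, 131, 132, 131, 132, 127, 92, 72, 77, 82, 88, 91, 86, 86, 89, 87, 86, 84, 84] [26, 17, 21, 23, 27, 24, 24, 25, 25, 23]
280 [216, 192, 231, 228, 225, 184, 76, 65, 65, 64, 65, 64, 65, 70, 81, 89, 88, 90, 97, 155, 146, 99, 90, 85, 88] [85, 84, 83, 83, 81, 84, 79, 43, 19, 29]
```

The cassette stands alone, aligned and level with its neighbour. Now I'll go up and over to the handle.

Emit:
drive_tool([
  [[0,0,-0.1],0,0.45],
  [[0,0,-0.3],0,0.45],
  [[0,0,-0.6],0,0.45],
  [[0,0,-0.8],0,0.45],
  [[0,0,-0.8],0,0.45],
  [[-0.07,-0.4,-0.4],0,0.3],
  [[0,-0.6,0],0,0.3],
  [[0,-0.6,0],0,0.3],
  [[0,0,0],0,0.3],
  [[0,0,0],0,0.3],
])

```text
time: 23.05
tcp_pos: [583.9, -103.6, 209.9]
orientation: [0.832, 0.555, 0.001, 0.001]
ft_force: [0.2, -1.1, 0.6]
gripper_width: 29.9
finger_force: 0.0
```

Run:
```python
from h import *
st=robot.observe(); k=cam('wrist',st); im=optics.grab_frame('wrist'); save(im,'c5'); g=cv2.cvtColor(im,cv2.COLOR_RGB2GRAY).astype(int); Rt=R.from_quat(st['orientation']).as_matrix()
tt=lambda p:(Rt.T@(np.array(p)-st['tcp_pos'])).round(1)
print(st['time'],np.round(st['tcp_pos'],1),st['gripper_width'])
for n,z in(('slot',10),('stood_a',10),('cassette',10),('handle',144),('carrier',4)): print(n,[(np.round(d['pixel']).tolist(),round(d['conf'],2),tt(atz(k,d['pixel'],z))[:2].tolist()) for d in spotter.pinpoint(n,'wrist')][:4])
for r in(180,200,220,300): print(r,[int(v) for v in g[r,170:390:3]])
print([int(v) for v in g[140:380:4,279]])
print([proj(k,st['tcp_pos']+Rt@np.array([x,y,st['tcp_pos'][2]-154]))[0].round().tolist() for x in(44,-44) for y in(-6,6)])
```

```text
23.05 [ 583.9 -103.6  209.9] 29.876946360165505
slot [([474.0, 316.0], 0.9, [-186.2, 264.9]), ([344.0, 182.0], 0.8, [-2.0, 77.9])]
stood_a [([210.0, 180.0], 0.96, [1.4, -82.4]), ([312.0, 179.0], 0.69, [2.2, 39.6])]
cassette [([348.0, 178.0], 0.98, [3.0, 82.8])]
handle [([280.0, 207.0], 0.96, [2.6, 0.2])]
carrier []
180 [188, 192, 191, 188, 193, 194, 146, 79, 83, 68, 75, 115, 115, 101, 94, 79, 121, 124, 126, 125, 122, 90, 83, 83, 71, 97, 90, 119, 126, 124, 122, 123, 123, 124, 120, 118, 126, 165, 222, 212, 135, 123, 121, 121, 124, 124, 122, 85, 117, 127, 140, 177, 175, 201, 218, 167, 124, 122, 74, 108, 137, 158, 160, 90, 115, 172, 172, 187, 208, 207, 207, 206, 203, 205]
200 [187, 187, 184, 185, 186, 190, 184, 81, 76, 71, 53, 108, 113, 104, 94, 79, 115, 120, 121, 122, 121, 95, 81, 82, 72, 100, 86, 116, 120, 122, 123, 124, 123, 125, 120, 121, 126, 126, 126, 124, 206, 213, 213, 213, 172, 121, 114, 87, 129, 102, 80, 84, 154, 211, 211, 133, 121, 113, 78, 122, 145, 159, 145, 62, 160, 168, 170, 202, 205, 203, 204, 203, 201, 201]
220 [85, 154, 184, 185, 184, 187, 187, 120, 77, 77, 58, 116, 107
[... 252 characters left out ...]
163, 176, 198, 201, 200, 199, 197, 201, 198]
300 [26, 17, 22, 19, 18, 29, 22, 24, 25, 23, 25, 17, 24, 24, 17, 18, 21, 27, 22, 18, 21, 19, 26, 22, 10, 64, 183, 187, 188, 189, 186, 184, 141, 99, 81, 103, 158, 169, 109, 46, 28, 33, 33, 41, 38, 42, 38, 39, 41, 47, 49, 47, 45, 45, 43, 43, 47, 44, 47, 42, 39, 47, 34, 38, 39, 29, 40, 33, 34, 37, 33, 37, 34, 27]
[219, 140, 94, 93, 205, 221, 221, 220, 220, 219, 130, 123, 123, 125, 125, 125, 127, 125, 128, 125, 125, 125, 124, 123, 123, 124, 123, 123, 121, 124, 123, 189, 189, 189, 187, 188, 186, 184, 180, 82, 170, 60, 18, 25, 18, 21, 23, 20, 20, 26, 12, 18, 17, 26, 25, 24, 24, 26, 20, 23]
[[271.0, 155.0], [288.0, 155.0], [272.0, 268.0], [287.0, 268.0]]
```

Emit:
drive_tool([
  [[0.04,0,0.4],0,0.3],
  [[0,0,0.5],0,0.3],
  [[0,0,0.5],0,0.3],
  [[0,0,0.3],0,0.3],
  [[0,0,0.2],0,0.3],
  [[0,0,0],0,0.3],
  [[0,0,0],0,0.7],
  [[0,0,0],0,1],
  [[0,0,0],0,1],
  [[0,0,0],0,1],
], grip_force=40)

```text
time: 24.6
tcp_pos: [585.0, -101.9, 115.0]
orientation: [0.832, 0.555, 0.001, 0.001]
ft_force: [5.3, -1.6, 3.2]
gripper_width: 11.3
finger_force: 42.5
```

Emit:
drive_tool([
  [[0,0,0],0,1],
  [[0,0,0],0,1],
  [[0,0,-0.02],0,1],
  [[0,0,-0.05],0,1],
  [[0,0,-0.08],0,1],
  [[0,0,-0.1],0,1],
  [[0,0,0],0,1],
], grip_force=90)

```text
time: 25.48
tcp_pos: [584.0, -101.4, 126.4]
orientation: [0.832, 0.555, -0.0, -0.0]
ft_force: [0.6, -0.8, -7.0]
gripper_width: 9.4
finger_force: 88.4
```

Emit:
drive_tool([
  [[0,0,-0.1],0,1],
  [[0,0,-0.15],0,1],
  [[0,0,-0.2],0,1],
  [[0,0,-0.2],0,1],
  [[0,0,-0.2],0,1],
  [[0,0,-0.2],0,1],
  [[0,0,-0.2],0,1],
  [[0,0,-0.2],0,1],
  [[0,0,-0.15],0,1],
  [[0,0,-0.1],0,1],
  [[0,0,-0.05],0,1],
  [[0,0,0],0,1],
  [[0,0,0],0,1],
  [[0,0,0],0,1],
  [[0,0,0],0,1],
])

```text
time: 27.35
tcp_pos: [584.0, -101.5, 213.6]
orientation: [0.832, 0.555, -0.0, -0.0]
ft_force: [-0.0, -0.1, -7.1]
gripper_width: 9.6
finger_force: 88.4
```

Run:
```python
from h import *
st=robot.observe(); k=cam('wrist',st); im=optics.grab_frame('wrist'); im2=optics.grab_frame('side'); optics.grab_frame('scene'); Rt=R.from_quat(st['orientation']).as_matrix()
save(im,'d1');save(im2,'d2')
print(st['time'],np.round(st['tcp_pos'],1),st['gripper_width'],st['ft_force'].round(1),st['wrist_torque'].round(2),np.abs(st['joint_vel']).max())
z=st['tcp_pos'][2]-115
for c,kk in(('wrist',k),('side',cam('side')),('scene',cam('scene'))):
  for n,h in(('slot',10),('stood_a',10),('cassette',10),('handle',144),('carrier',4)):
    print(c,n,[(np.round(d['pixel']).tolist(),round(d['conf'],2),(Rt.T@(atz(kk,d['pixel'],h+z)-st['tcp_pos'])).round(1)[:2].tolist()) for d in spotter.pinpoint(n,c)][:4])
```

```text
27.35 [ 584.  -101.5  213.6] 9.600664214131783 [-0.  -0.1 -7.1] [-0.02  0.02  0.03] 0.0013279933460124019
wrist slot [([366.0, 199.0], 0.69, [-0.2, 78.5]), ([470.0, 316.0], 0.68, [-121.2, 192.1])]
wrist stood_a [([188.0, 205.0], 0.95, [-5.2, -82.6]), ([236.0, 200.0], 0.94, [-0.6, -39.5]), ([320.0, 200.0], 0.65, [-0.5, 37.1])]
wrist cassette [([367.0, 201.0], 0.6, [-1.8, 79.4])]
wrist handle [([278.0, 264.0], 0.92, [-1.0, -0.9])]
wrist carrier [([281.0, 197.0], 0.9, [0.6, 1.3])]
side slot [([427.0, 159.0], 0.93, [-533.0, -157.6]), ([256.0, 170.0], 0.68, [2.8, 80.9]), ([280.0, 142.0], 0.66, [-134.3, 166.0]), ([252.0, 330.0], 0.17, [269.7, -428.4])]
side stood_a [([274.0, 194.0], 0.8, [2.4, -42.4]), ([284.0, 202.0], 0.71, [-9.7, -89.6]), ([262.0, 176.0], 0.57, [0.3, 46.7]), ([155.0, 264.0], 0.41, [423.5, -116.2])]
side cassette [([260.0, 170.0], 0.57, [-7.6, 76.1]), ([272.0, 195.0], 0.53, [9.0, -45.1])]
side handle [([415.0, 137.0], 0.74, [-444.4, -155.1])]
side carrier [([300.0, 135.0], 0.88, [-220.1, 171.1]), ([258.0, 171.0], 0.67, [-3.1, 80.6]), ([270.0, 188.0], 0.58, [-2.6, -9.8])]
scene slot [([182.0, 143.0], 0.61, [-496.0, -25.2]), ([171.0, 245.0], 0.59, [-93.3, 287.8]), ([246.0, 226.0], 0.56, [4.4, 80.1]), ([373.0, 261.0], 0.43, [363.3, -90.9])]
scene stood_a [([256.0, 219.0], 0.82, [4.2, 39.7]), ([274.0, 206.0], 0.77, [3.1, -39.5])]
scene cassette [([376.0, 258.0], 0.69, [362.7, -105.5]), ([244.0, 227.0], 0.59, [5.6, 88.4])]
scene handle [([264.0, 179.0], 0.9, [-3.0, -8.9]), ([181.0, 130.0], 0.89, [-388.8, 25.5]), ([147.0, 202.0], 0.79, [-156.1, 292.2]), ([180.0, 192.0], 0.34, [-128.4, 202.4])]
scene carrier [([190.0, 156.0], 0.89, [-415.3, -3.2]), ([158.0, 233.0], 0.77, [-163.7, 287.7]), ([265.0, 214.0], 0.63, [5.8, 0.6]), ([375.0, 261.0], 0.32, [364.9, -98.4])]
```

Everything is level and still: all four cassettes are in their slots and the underside is about 102 mm up. Handing in.

```bash
python3 -c "
from workcell import robot
print(robot.close_job())"
```

```text
the job is handed in; nothing more can be done
None
```

I loaded the cassette into the empty end slot. The carrier is now gripped by its handle bar, level and still, with its underside about 100 mm above the bench over the tray; the job is handed in, but no pass/fail result came back.

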